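Eject a moulded connector with the long ejector rod

ROBOT

A 6-joint arm with a two-finger parallel gripper is mounted at the origin on the work surface. World frame = base frame: x ahead of the robot, y to its left, z up, the work surface at z = 0. Lengths are in mm, angles in rad, forces in N, time in s.
With the tool pointing down it reaches from about 300 to 875 mm from the base axis. Payload 6.4 kg.
Tool frame: the origin (TCP) lies between the finger pads; the fingertips stand 19 mm ahead of it and the grasp point (between the pads) is the TCP; y points along the fingers, x is the direction in which the jaws open and shut, and the axes are right-handed (so a half turn about y gives the same grasp; the last joint's range is limited). The gripper opens to 88 mm and grips with 3 to 60 N. Pads are 18 mm wide; open, the fingers measure 123 mm over their backs; the gripper's body (75 mm by 187 mm) begins 45 mm behind the grasp point.
Start: joints at [-1.316, 0.181, 1.607, -0, 1.354, -0.206], TCP at [255.7, -515.033, 257.714] pointing down, gripper open.
Joint ranges: [-2.99, 2.99], [-0.89, 2.07], [0.3, 2.58], [-1.14, 4.28], [0, 2.63], [-3.12, 3.12]. Speed limits (rad/s): [2.57, 2.57, 3.01, 3.14, 3.14, 3.14].

INTERFACE

Orientations are given as a unit quaternion [w, x, y, z].
In Python, from workcell import r gives the robot as it stands. The module is installed in compiled form; this text tells all that it offers. Calls block until the motion is done:
- r.reach(position, orientation): joint-space move of the TCP to a pose.
- r.move_l(position, vel=150, rot=None, until_force=None): straight line of the TCP; rot=None keeps the orientation; vel is the mean speed in mm/s. With until_force (N) it stops when the force on the tool has changed by that much, and returns True; else False.
- r.move_j(angles): joint-space move.
- r.ungrasp() and r.gripper_close(): open the fingers fully, or close them until they stop; the grip force is fixed at half the most.
- r.pause(seconds).
- r.solve_ik(position, orientation): joint angles nearest the present ones, or None.
- r.observe(): the state.
- r.get_image(name): name is "scene" or "top"; returns a dict with "frame" (420x560x3 uint8, blue, green, red), "fx", "fy", "cx", "cy" (pixels), "distortion" ([k1, k2, p1, p2, k3] as OpenCV has them; the pictures are not rectified), "view" (4x4, takes a point from world to camera coordinates). Camera axes: x right, y down, z forward; pixel columns grow to the right and rows downward; lengths in mm; the calibration is good to about 2 mm. A picture is of the moment at which its call begins. There is no depth.
A pose or a line that the arm cannot do raises r.Unreachable and nothing moves.
- r.hand_in(): hands the job in, once; it reports no verdict.
The state is a dict: "time": time; "q": joint angles; "qvel": joint speeds; "joint_efforts": joint torques, N m; "eef_pos": TCP position; "orientation": TCP orientation; "force": force on the tool from outside, world axes, zero at the start; "moment": the same for the moment, N m; "finger_gap": opening from 0.0 (shut) to 1.0 (fully open).
Only numpy, scipy, OpenCV 4.12 (cv2) and the standard library are available. Lean on these libraries where they do the work, as an engineer would, in place of code of your own. Each camera call takes 0.05 s, during which the arm holds its last target. There are 200 camera calls.

TASK

Take the ejector rod from its blue cradle by its bare steel shaft, start it about halfway into the bore of the ejection fixture and let go of it there; then take hold of it again by the orange handle and push it fully home, so that its collar sits flush against the fixture and the black connector is driven out of its nest. Push slowly, by feel, with no more force than it needs: the connector is tight, and the rod must not be rammed or forced crooked in the bore. Let go at the end and leave the jar, the screwdriver and the spare connector undisturbed.

Things in the scene. Friction and masses are not known exactly. Their poses are not given: they have to be found in the camera images.
- fixture: Fixed ejection fixture: aluminium block on a blue base, 150 mm long (local x), 70 wide, top 97 mm above the bench, on a dark foot plate 200 x 110 x 8 mm. Origin on the bench under the block's centre. The rod goes in along local +x; an orange line on top lies over the bore. The far 60 mm is an open-topped nest, walls 78 mm high, holding a black connector. Yaw varies; the bore is level.
- mouth (a point): Centre of the bore's mouth on the fixture's flat entry face (fixture x = -75 mm), 74 mm above the bench, mid-width. Fixture's axes: +x points into the bore. Bore 13.8 mm in diameter, 3 mm chamfer at the mouth, 90 mm deep, then the nest.
- rod: Loose ejector rod, 188 mm long, about 0.2 kg, axis local x, +x to the tip. Origin on the axis at the front face of the steel collar (24 mm diameter, x = 0 to -8 mm). Ahead of it bare steel shaft, 12 mm diameter, 130 mm long; behind, orange handle. It balances at about x = +40 mm, where fingers can grip it in the cradle. When home, the collar's front face rests on the entry face.
- rod_tip (a point): Centre of the rod's tip (rod x = +130 mm; the last 6 mm taper to 7 mm diameter). Rod's axes.
- handle (a point): Middle of the orange handle, on the axis (rod x = -34 mm). Handle 16 mm in diameter, 50 mm long. Let go partway in, the rod stays in the bore but its handle droops by up to 6 mm (bore play); pushed on crooked, it wedges. Rod's axes.
- cradle: Fixed blue cradle; the rod starts in it, level, axis 38 mm above the bench. Origin on the bench below the rod's origin, +x to the rod's tip. Base 190 x 60 x 8 mm. Trough cheeks (x = -12 to -56 mm, 44 mm wide, 44 high) keep fingers off the handle; a notched post (x = 89 to 101 mm, 30 wide, 42 high) carries the shaft. Fingers fit between them. The rod lifts straight up.
- connector (a joint): How far the black connector (40 x 25 x 17 mm, brass contacts) is pushed along the nest, m. At 0 its rear face is 95 mm beyond the bore's mouth; starts at 0 to 12 mm, about 35 mm when the rod is home. Tight: takes about 11 N plus 1.5 N per 10 mm/s of speed; stays where left.
- jar: White-capped jar, 52 mm in diameter, 65 mm tall, standing on the bench; bystander. Origin under its centre.
- screwdriver: Red-handled screwdriver, 170 mm long, lying on the bench; bystander.
- spare: Spare black connector, 45 x 25 x 17 mm, lying on the bench; bystander. Origin under its centre.
Not all that is in view belongs to the job. Of the things that look like the fixture, take the one that is nearest to the robot's base at the start. Of the things that look like the rod, the larger one is meant.

How it is judged (in metres and radians):
On the way, in this order (a step that is already met when the one before it is completed fails the run):
1. the rod's tip is 35 to 90 mm inside the bore and the fingers have let go of the rod (x of rod_tip in the frame of mouth between 0.035 and 0.09 m and y of rod_tip in the frame of mouth between -0.005 and 0.005 m and z of rod_tip in the frame of mouth between -0.005 and 0.005 m and angle between the x axis of rod and the x axis of fixture, either way round below 0.12 rad and contact force between the fingers and rod below 0.05 N), for 0.2 s.
2. the rod, still partway in (tip less than 105 mm deep), is gripped by its orange handle (x of rod_tip in the frame of mouth between 0.03 and 0.105 m and x of the grasp point in the frame of rod between -0.062 and -0.008 m and contact force between the fingers and rod above 1 N), for 0.1 s.
3. the rod is fully home: its collar within 2 mm of the fixture's entry face (x of rod in the frame of mouth above -0.002 m and distance between rod and mouth below 0.004 m and angle between the x axis of rod and the x axis of fixture, either way round below 0.06 rad), for 0.2 s.
At the end, for the whole second after the job is handed in: The rod is in the bore with its collar's front face within 2 mm of the fixture's entry face and its axis along the bore, the connector is pushed at least 31 mm along the nest, and the rod is released and at rest (all of step 3 and value of joint connector above 0.031 m and linear speed of rod below 0.01 m/s and contact force between the fingers and rod below 0.05 N); the robot touches nothing.
It fails at once if the rod is rammed or wedged against the fixture and its connector (over 35 N) (contact force between rod and fixture above 35 N).
It fails at once if the fixture is struck by the arm or fingers (over 25 N) (contact force between the arm and fixture above 25 N).
It fails at once if a bystander is moved more than 20 mm (distance of any of jar, screwdriver, spare from where it was at the start of the episode above 0.02 m).
It also fails if it takes over 72 s, if anything falls off the work surface, if the arm or the gripper's body presses on something with over 40 N, if the wrist force passes 120 N, or if a joint passes its speed limit or range.

## Working session

There is one attempt and no reset: what is moved stays moved. The work goes in short steps, each a Python script; the robot and the scene stay as the last script left them, time stands still between calls to the robot, and variables do not carry over. Pictures are saved under pics/ and viewed, about 8 in all and at most 12, crops included, and the job is handed in when it is done.

```bash
mkdir -p pics; cat > h.py <<'E'
import numpy as np, cv2, pickle
def cam(c):
    return np.array([[c["fx"],0,c["cx"]],[0,c["fy"],c["cy"]],[0,0,1.]]), np.array(c["distortion"],float), np.array(c["view"],float)
def pix2z(c,uv,z):
    K,d,V=cam(c); p=cv2.undistortPoints(np.array([[uv]],float),K,d).ravel()
    R,t=V[:3,:3],V[:3,3]; o=-R.T@t; v=R.T@np.array([p[0],p[1],1]); return o+v*(z-o[2])/v[2]
def proj(c,P):
    K,d,V=cam(c); return cv2.projectPoints(np.array(P,float).reshape(-1,1,3),cv2.Rodrigues(V[:3,:3])[0],V[:3,3],K,d)[0].reshape(-1,2)
def crop(c,x0,y0,x1,y1,s,fn):
    cv2.imwrite(fn,cv2.resize(c["frame"][y0:y1,x0:x1],None,fx=s,fy=s,interpolation=cv2.INTER_CUBIC))
def load(n): return pickle.load(open(n+".pkl","rb"))
def snap(r,cams,n):
    c=r.get_image(cams); pickle.dump(c,open(n+".pkl","wb")); return c
E
python3 - <<'E'
from h import *
from workcell import r
a=snap(r,"top","t0"); b=snap(r,"scene","s0")
for c in(a,b):
    R,t=c["view"][:3,:3] if hasattr(c["view"],'shape') else np.array(c["view"])[:3,:3],np.array(c["view"])[:3,3]; print(-R.T@t, R[2], c["fx"])
cv2.imwrite("pics/t0.png",cv2.resize(a["frame"],(800,600),interpolation=cv2.INTER_CUBIC)); cv2.imwrite("pics/s0.png",cv2.resize(b["frame"],(800,600),interpolation=cv2.INTER_CUBIC))
print(r.observe())
E
```

```text
[ 519.35591187  -48.0840312  1348.76419959] [ 0.04854305 -0.02808407 -0.99842619] 499.64390431493473
[1184.17752129 -395.48537659  589.3576565 ] [-0.68942526  0.39693451 -0.60591733] 384.04154319886555
{'time': 0.1, 'q': array([-1.31632522e+00,  1.81438118e-01,  1.60787866e+00,  5.34220775e-06,
        1.35382879e+00, -2.06281589e-01]), 'qvel': array([-0.00024588, -0.00203989, -0.00194967, -0.00011233,  0.00020753,
       -0.00057802]), 'joint_efforts': array([ 3.06363036e-04, -4.34820557e+01, -3.42692113e+01,  7.04319938e-02,
        3.40871920e-02, -5.01169870e-05]), 'eef_pos': array([ 255.56932383, -514.58206955,  256.93050846]), 'orientation': array([ 0.60134194, -0.60058174,  0.37301472, -0.37222233]), 'force': array([0.68658923, 0.43233898, 0.18707243]), 'moment': array([-0.01352756,  0.01839643, -0.03217135]), 'finger_gap': 0.999937202327758}
```

View pics/t0.png

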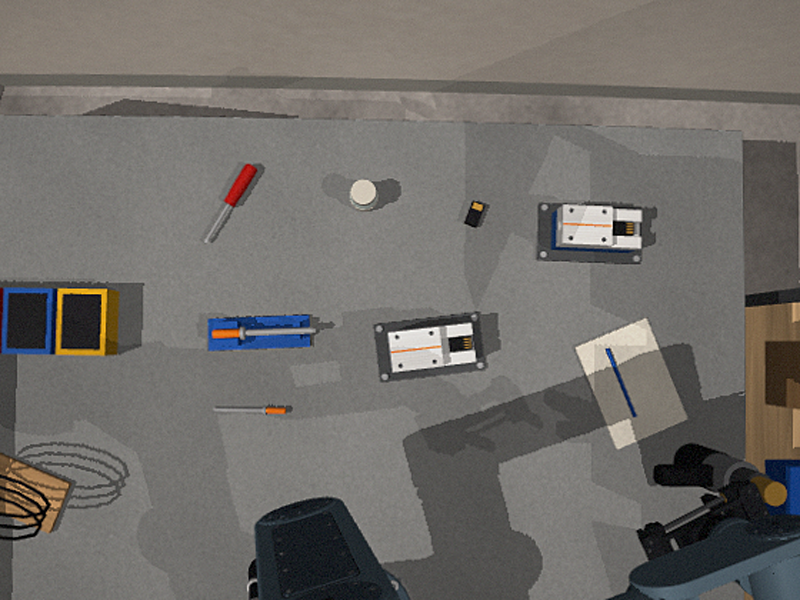

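View pics/s0.png

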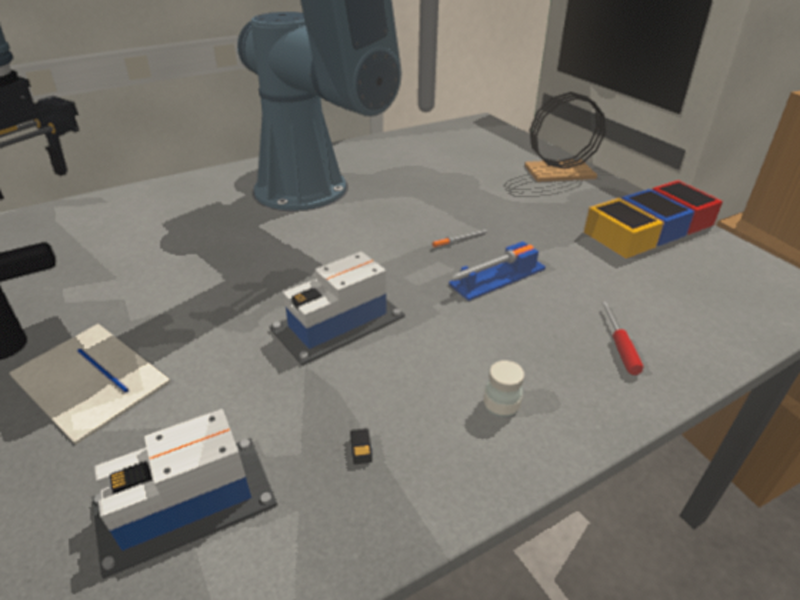

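The top picture shows two fixtures, at (430,348) and (590,228). The first is nearest the base at (320,600+), so it is the one meant. There are two rods: a large one in the blue cradle at (265,332) and a small loose one at (250,408). The large one is meant. I'll confirm both in one enlarged crop.

```bash
python3 - <<'E'
from h import *
c=load("t0"); f=c["frame"]
a=cv2.resize(f[212:292,140:240],None,fx=7.9,fy=7.9,interpolation=cv2.INTER_CUBIC)[:300*2]
A=cv2.resize(f[213:253,140:240],None,fx=7.5,fy=7.5,interpolation=cv2.INTER_CUBIC)
B=cv2.resize(f[216:271,255:355],None,fx=5.4,fy=5.4,interpolation=cv2.INTER_CUBIC)
o=np.zeros((597,750,3),np.uint8);o[:300]=A;o[300:597,:540]=B
cv2.imwrite("pics/c0.png",o)
E
```

```text
(no output)
```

View pics/c0.png

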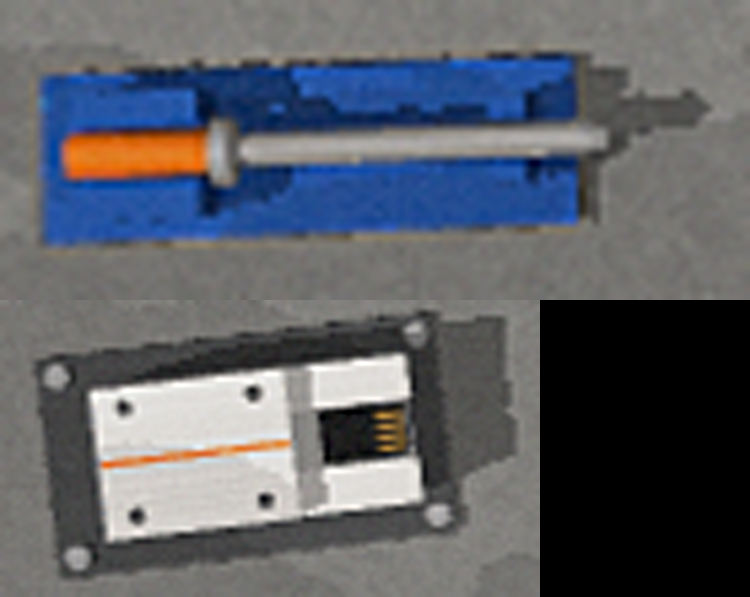

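```bash
cat > fit.py <<'E'
from h import *
from scipy.optimize import least_squares
c=load("t0"); s=load("s0")
n=lambda u,v,k,x,y:np.array([(u+.5)/k-.5+x,(v+.5)/k-.5+y])
rp=lambda u,v:n(u,v,7.5,140,213); fp=lambda u,v:n(u,v-300,5.4,255,216)
def T(p,L): # p x,y,yaw
    L=np.array(L,float); C,S=np.cos(p[2]),np.sin(p[2]); return np.c_[p[0]+C*L[:,0]-S*L[:,1],p[1]+S*L[:,0]+C*L[:,1],L[:,2]]
def fit(L,uv,p0):
    g=least_squares(lambda p:(proj(c,T(p,L))-uv).ravel(),p0,loss="soft_l1",x_scale=[10,10,.1]); print(np.round(g.x,4),"resid\n",np.round((proj(c,T(g.x,L))-uv),2).tolist()); return g.x
Lr=[[-58,0,38],[130,0,38],[0,0,38],[-8,0,38]]
R=fit(Lr,np.array([rp(62,157),rp(609,136),rp(240,150),rp(210,152)]),[600,100,-1.57])
Lf=[[-75,35,97],[-75,-35,97],[-75,0,97],[15,0,97],[-100,55,8],[-100,-55,8],[100,-55,8],[100,55,8]]
F=fit(Lf,np.array([fp(91,391),fp(106,542),fp(101,465),fp(291,443),fp(38,361),fp(63,577),fp(463,525),fp(437,313)]),[530,0,-1.57])
print("mouth",T(F,[[-75,0,74]]))
np.save("fit.npy",np.array([R,F]))
im=s["frame"].copy(); k=3
x0,y0,x1,y1=180,160,390,260
big=cv2.resize(im[y0:y1,x0:x1],None,fx=3.8,fy=3.8,interpolation=cv2.INTER_CUBIC)
for P in (T(R,[[x,0,38] for x in(-58,0,130)]),T(F,Lf),T(F,[[-75,35,8],[-75,-35,8],[75,35,78],[75,-35,78]]),T(R,[[-73,30,8],[-73,-30,8],[117,30,8],[117,-30,8]])):
    for q in proj(s,P): cv2.drawMarker(big,tuple(int(v) for v in ((q-[x0,y0]+.5)*3.8-.5).round()),(0,255,0),cv2.MARKER_CROSS,11,1)
cv2.imwrite("pics/ov.png",big)
E
python3 fit.py
```

```text
[535.8597 208.4044  -1.5163] resid
 [[0.83, -0.0], [-0.23, 0.01], [-0.75, 0.07], [0.19, -0.08]]
[ 515.2664 -133.8037   -1.435 ] resid
 [[0.15, -0.12], [0.73, -0.27], [-0.02, 0.07], [0.43, -0.22], [-0.37, -0.31], [-0.09, 0.52], [-0.27, 0.98], [-0.56, -0.33]]
mouth [[505.11261716 -59.4941712   74.        ]]
```

View pics/ov.png

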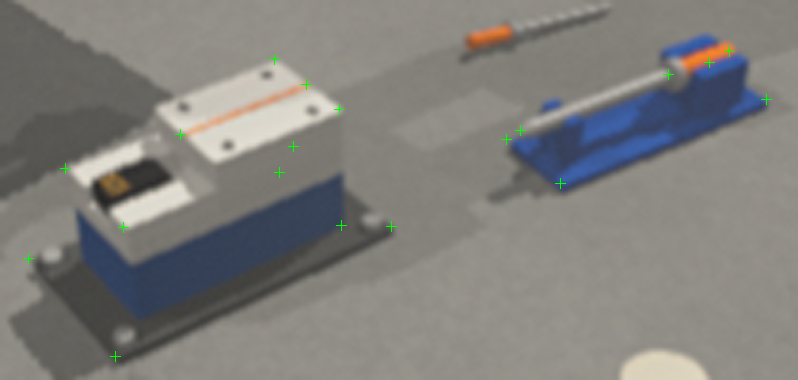

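The overlay fits in the second camera to about 1–2 px. The rod is at (536,208) with yaw −1.516 and the mouth at (505,−59). Heights, sizes and reach are all plausible, so I'll go for the grasp.

```bash
cat >> h.py <<'E'
from scipy.spatial.transform import Rotation as Ro
def quat(yaw,flip=False,pitch=0.):
    """tool down; jaws open across the rod; yaw of rod; pitch>0 lifts the rod's tip"""
    d=np.array([-np.sin(yaw),np.cos(yaw),0])*(-1 if flip else 1); y=np.array([0,0,-1.])
    M=Ro.from_rotvec(-pitch*np.array([-np.sin(yaw),np.cos(yaw),0]))*Ro.from_matrix(np.c_[d,y,np.cross(d,y)])
    return M.as_quat(scalar_first=True)
def ax(yaw): return np.array([np.cos(yaw),np.sin(yaw),0])
def st(r,tag=""):
    o=r.observe(); print(tag,"t%.2f"%o["time"],"p",np.round(o["eef_pos"],1),"F",np.round(o["force"],2),"M",np.round(o["moment"],2),"gap%.3f"%o["finger_gap"]); return o
E
python3 - <<'E'
from h import *
from workcell import r
R,F=np.load("fit.npy")
g=np.array([R[0],R[1],38])+33*ax(R[2])
for fl in (0,1):
    print(fl,[None if (q:=r.solve_ik(list(p),list(quat(w,fl)))) is None else np.round(q,2) for p,w in((g+[0,0,90],R[2]),(g,R[2]),(np.array([*F[:2],74])-140*ax(F[2]),F[2]))])
q0=r.observe()["q"]
fl=min((0,1),key=lambda f:abs(r.solve_ik(list(g+[0,0,90]),list(quat(R[2],f)))[5]))
print("flip",fl); np.save("fl.npy",fl)
r.reach(list(g+[0,0,90]),list(quat(R[2],fl))); st(r)
r.move_l(list(g),vel=80,until_force=12); st(r,"down")
c=snap(r,"scene","s1"); crop(c,250,130,410,250,5,"pics/s1.png")
E
```

```text
0 [array([ 0.11,  0.31,  1.73, -0.  ,  1.1 ,  0.05]), array([ 0.11,  0.45,  1.76, -0.  ,  0.93,  0.05]), array([-0.23,  0.26,  1.93, -0.  ,  0.95, -0.37])]
1 [array([ 0.11,  0.31,  1.73, -0.  ,  1.1 , -3.09]), array([ 0.11,  0.45,  1.76, -0.  ,  0.93, -3.09]), array([-0.23,  0.26,  1.93, -0.  ,  0.95,  2.78])]
flip 0
 t2.77 p [538.1 174.7 128.2] F [-0.18  0.89  0.6 ] M [-0.03 -0.04  0.01] gap0.997
down t4.05 p [538.2 175.5  38.6] F [ 0.18 -0.3   0.38] M [-0.07 -0.1  -0.  ] gap1.000
```

View pics/s1.png

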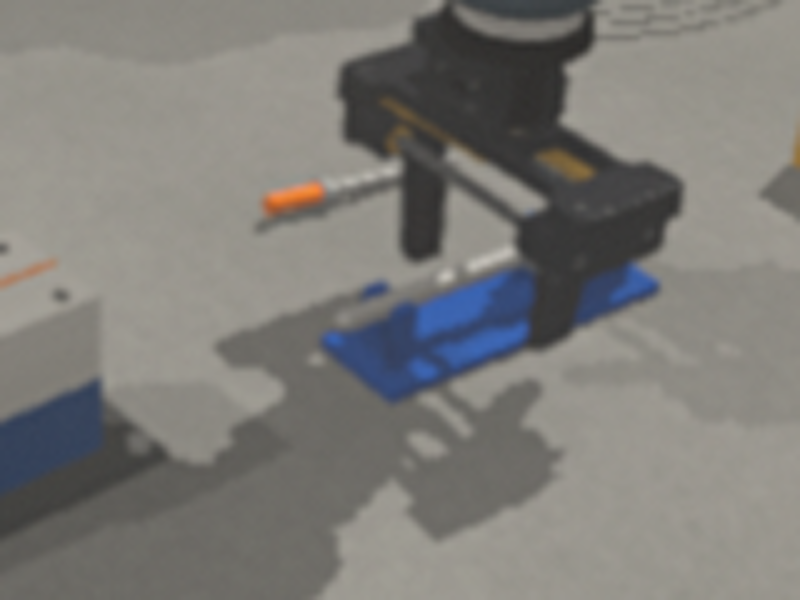

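The fingers straddle the shaft between the post (400,330) and the cheeks (620,290). Next: close, lift, and line up short of the mouth.

```bash
python3 - <<'E'
from h import *
from workcell import r
R,F=np.load("fit.npy"); fl=int(np.load("fl.npy"))
r.gripper_close(); o=st(r,"closed")
p=o["eef_pos"]; r.move_l([p[0],p[1],130],vel=80); st(r,"lift")
m=np.array([*F[:2],74])-75*ax(F[2])
t=m-(97+30)*ax(F[2])
r.reach([t[0],t[1],130],list(quat(F[2],fl))); r.move_l(list(t),vel=80); st(r,"pre")
print(t)
c=snap(r,"scene","s2"); d=snap(r,"top","t2")
A=cv2.resize(c["frame"][150:270,170:330],None,fx=3.7,fy=3.7,interpolation=cv2.INTER_CUBIC)
B=cv2.resize(d["frame"][205:285,220:360],None,fx=4.2,fy=4.2,interpolation=cv2.INTER_CUBIC)
cv2.imwrite("pics/s2.png",A); cv2.imwrite("pics/t2.png",B)
E
```

```text
closed t5.26 p [537.6 175.5  38. ] F [-0.89  0.58  1.16] M [-0.01  0.   -0.01] gap0.118
lift t6.56 p [537.1 175.4 129.3] F [-0.2  -0.77 -2.93] M [-0.03 -0.09 -0.02] gap0.121
pre t7.96 p [488.3  66.4  74.3] F [ 0.4   0.47 -2.89] M [ 0.03 -0.09  0.05] gap0.118
[487.91890389  66.33657315  74.        ]
```

View pics/t2.png

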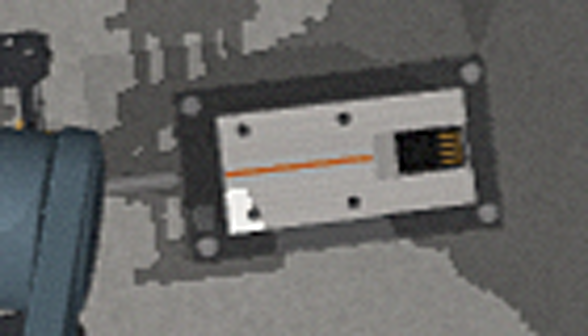

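View pics/s2.png

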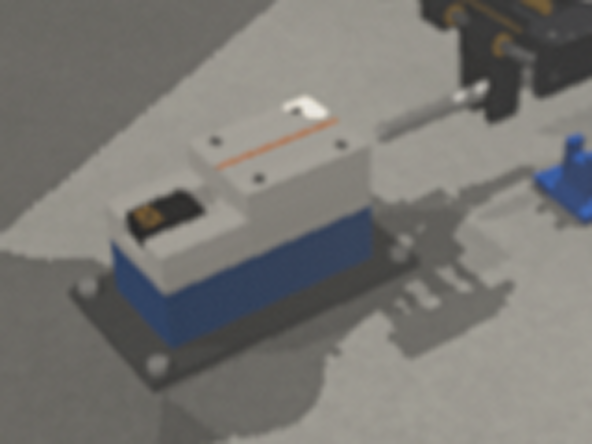

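```bash
python3 - <<'E'
from h import *
from fit import T
R,F=np.load("fit.npy"); d=load("t2"); c=load("t0")
# orange line by colour
for C in (c,d):
    h=cv2.cvtColor(C["frame"],cv2.COLOR_BGR2HSV); b=C["frame"].astype(float)
    w=np.clip(b[...,2]-b[...,0]-25,0,None); w[:235]=0;w[256:]=0;w[:,:274]=0;w[:,309:]=0
    us=np.arange(277,306); vs=np.array([(w[:,u]*np.arange(420)).sum()/w[:,u].sum() for u in us])
    k=np.polyfit(us,vs,1); P=[pix2z(C,(u,np.polyval(k,u)),97) for u in(277,305)]; v=P[1]-P[0]
    print("line yaw",np.arctan2(v[1],v[0]),"lateral of line in F", (-np.sin(F[2]),np.cos(F[2]))@(P[0][:2]-F[:2]),"at ends",(-np.sin(F[2]),np.cos(F[2]))@(P[1][:2]-F[:2]), np.std(vs-np.polyval(k,us)))
x0,y0,x1,y1=240,238,280,258
b=cv2.resize(d["frame"][y0:y1,x0:x1],None,fx=20,fy=20,interpolation=cv2.INTER_CUBIC); b=cv2.convertScaleAbs(b,alpha=1.6)
q=proj(d,[np.array([488.3,66.4,74.3])+s*ax(F[2]) for s in range(20,98,11)])
for u in q: cv2.drawMarker(b,tuple(int(v) for v in((u-[x0,y0]+.5)*20-.5)),(0,255,0),cv2.MARKER_CROSS,15,1)
cv2.imwrite("pics/t2b.png",b)
E
```

```text
[535.8597 208.4044  -1.5163] resid
 [[0.83, -0.0], [-0.23, 0.01], [-0.75, 0.07], [0.19, -0.08]]
[ 515.2664 -133.8037   -1.435 ] resid
 [[0.15, -0.12], [0.73, -0.27], [-0.02, 0.07], [0.43, -0.22], [-0.37, -0.31], [-0.09, 0.52], [-0.27, 0.98], [-0.56, -0.33]]
mouth [[505.11261716 -59.4941712   74.        ]]
line yaw -1.4381710399062428 lateral of line in F 0.10915927916438907 at ends -0.11527600174214174 0.05277633629755258
line yaw -1.4381151680686461 lateral of line in F 0.12079257854439461 at ends -0.09969517388660958 0.0501130029348739
```

View pics/t2b.png

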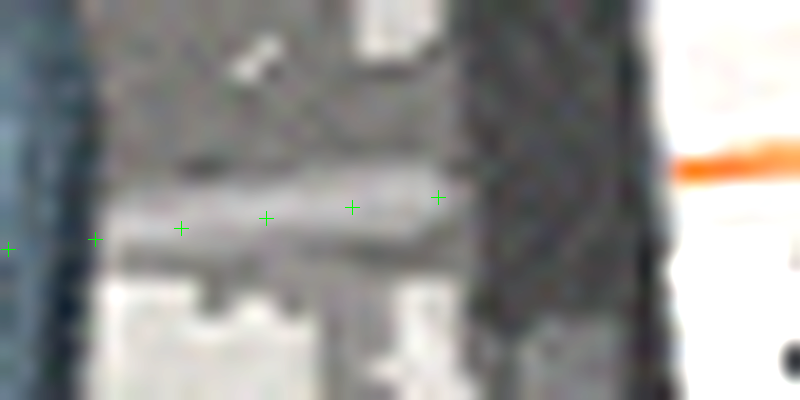

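The shaft lies on the predicted bore axis to within about 1 mm, with its tip at (455,195) in the crop. I'll start it in by feel.

```bash
cat >> h.py <<'E'
def loc(F,v):
    a=ax(F[2]); return np.array([a@v,np.array([-a[1],a[0],0])@v,v[2]])
E
python3 - <<'E'
from h import *
from workcell import r
R,F=np.load("fit.npy"); fl=int(np.load("fl.npy")); F[2]=-1.4375
m=np.array([*F[:2],74])-75*ax(F[2]); a=ax(F[2]); lat=np.array([-a[1],a[0],0])
f0=np.mean([r.observe()["force"] for _ in range(5)],0)
oy=oz=0
for dep,v in [(-4,40),(4,15),(12,15),(24,25),(36,25),(48,25),(60,25),(73,25)]:
    t=m+(dep-97)*a+oy*lat+[0,0,oz]
    hit=r.move_l(list(t),vel=v,rot=list(quat(F[2],fl)),until_force=10)
    f=loc(F,np.mean([r.observe()["force"] for _ in range(4)],0)-f0); o=r.observe()
    print(dep,hit,"t%.1f"%o["time"],"dF x,y,z",np.round(f,1),"M",np.round(loc(F,o["moment"]),2),"gap %.3f"%o["finger_gap"],"pos",np.round(loc(F,o["eef_pos"]-m)+[97,0,0],1))
    if hit: break
E
```

```text
-4 False t8.9 dF x,y,z [ 0.2 -1.1 -0.4] M [ 0.07  0.01 -0.01] gap 0.120 pos [-4.  -0.1 -0. ]
4 False t9.5 dF x,y,z [-0.5 -0.8  0.5] M [ 0.14 -0.   -0.02] gap 0.120 pos [ 4. -0. -0.]
12 False t10.2 dF x,y,z [ 0.5 -0.5 -0.8] M [ 0.07 -0.06  0.04] gap 0.118 pos [12. -0. -0.]
24 False t10.9 dF x,y,z [ 0.1 -0.8 -0.5] M [ 0.05 -0.07 -0.  ] gap 0.117 pos [24.1 -0.  -0. ]
36 False t11.5 dF x,y,z [ 0.6 -0.8  0.5] M [ 0.13 -0.01 -0.06] gap 0.119 pos [36.1 -0.  -0. ]
48 False t12.1 dF x,y,z [-0.2 -1.4 -0.4] M [ 0.06  0.01 -0.02] gap 0.114 pos [48.1 -0.  -0. ]
60 False t12.8 dF x,y,z [ 0.7 -0.3 -0.1] M [ 0.05 -0.04  0.07] gap 0.118 pos [60.1 -0.  -0. ]
73 False t13.4 dF x,y,z [-0.7 -0.4 -0.1] M [ 0.09 -0.02  0.01] gap 0.115 pos [73.1 -0.  -0. ]
```

The rod went in with no measurable contact force. Now release, withdraw upward, move over the handle and look.

```bash
python3 - <<'E'
from h import *
from workcell import r
R,F=np.load("fit.npy"); fl=int(np.load("fl.npy")); F[2]=-1.4375
m=np.array([*F[:2],74])-75*ax(F[2]); a=ax(F[2])
r.ungrasp(); r.pause(.4); st(r,"open")
t=m-24*a; r.move_l([t[0],t[1],160],vel=120)
t=m-91*a; r.move_l([t[0],t[1],160],vel=120); st(r)
c=snap(r,"scene","s3"); crop(c,210,130,320,215,7,"pics/s3.png")
q=(proj(c,[m-57*a,m-65*a,m-115*a])-[210,130]+.5)*7-.5; print(q.round())
E
```

```text
open t15.03 p [502.1 -35.7  74. ] F [-0.21 -0.48 -0.09] M [-0.04 -0.09  0.03] gap0.999
 t16.60 p [493.2  30.6 159.8] F [ 0.85 -0.24  0.17] M [-0.   -0.05 -0.01] gap0.999
[[489. 367.]
 [507. 359.]
 [617. 314.]]
```

View pics/s3.png

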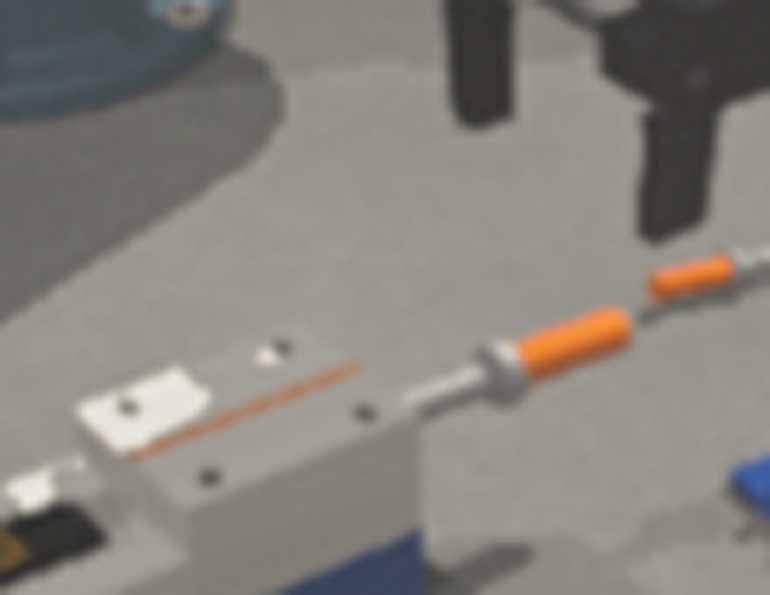

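The rod rests in the bore. The handle's end, at (622,329) against (617,314) predicted for level, droops about 4 mm, which matches the bore play (about 0.028 rad). I'll grip along the drooped axis, then level it about the mouth.

```bash
python3 - <<'E'
from h import *
from workcell import r
R,F=np.load("fit.npy"); fl=int(np.load("fl.npy")); F[2]=-1.4375
m=np.array([*F[:2],74])-75*ax(F[2]); a=ax(F[2])
t=m-91*a
r.move_l([t[0],t[1],120],vel=80,rot=list(quat(F[2],fl,.028)))
r.move_l([t[0],t[1],70.6],vel=60,until_force=8)
r.pause(.2); f0=np.mean([r.observe()["force"] for _ in range(8)],0)
def rep(tag):
    f=loc(F,np.mean([r.observe()["force"] for _ in range(8)],0)-f0); o=r.observe()
    print(tag,"t%.1f"%o["time"],"dF",np.round(f,1),"M",np.round(loc(F,o["moment"]),2),"gap %.3f"%o["finger_gap"],"pos",np.round(loc(F,o["eef_pos"]-m),1))
rep("pre"); r.gripper_close(); r.pause(.2); rep("closed")
for k in (.5,1):
    r.move_l([t[0],t[1],70.6+3.4*k],vel=8,rot=list(quat(F[2],fl,.028*(1-k))),until_force=8); rep("level")
np.save("f0.npy",f0)
E
```

```text
pre t18.5 dF [0. 0. 0.] M [ 0.13 -0.   -0.04] gap 1.003 pos [-90.9   0.3  -3. ]
closed t19.8 dF [-0.2 -1.6 -0. ] M [-0.09 -0.07 -0.05] gap 0.168 pos [-91.   -0.1  -3.5]
level t20.1 dF [-0.1 -0.9  0.4] M [ 0.07  0.06 -0.  ] gap 0.171 pos [-91.   -0.   -1.7]
level t20.5 dF [ 0.5 -1.5 -1.2] M [0.08 0.01 0.07] gap 0.164 pos [-90.9   0.    0. ]
```

Gripped on the handle and level, with no side load. Now the slow push by feel, in small steps while watching the forces.

```bash
python3 - <<'E'
from h import *
from workcell import r
R,F=np.load("fit.npy"); fl=int(np.load("fl.npy")); F[2]=-1.4375; f0=np.load("f0.npy")
m=np.array([*F[:2],74])-75*ax(F[2]); a=ax(F[2])
q=list(quat(F[2],fl))
for x in [-84,-78,-72,-67,-62,-57,-52,-47,-43,-40,-38]:
    hit=r.move_l(list(m+x*a),vel=9,rot=q,until_force=18)
    f=loc(F,np.mean([r.observe()["force"] for _ in range(5)],0)-f0); o=r.observe()
    print(x,hit,"t%.1f"%o["time"],"dF",np.round(f,1),"M",np.round(loc(F,o["moment"]),2),"gap %.3f"%o["finger_gap"],"pos",np.round(loc(F,o["eef_pos"]-m),1))
    if hit or np.hypot(f[1],f[2])>8: break
E
```

```text
-84 False t21.4 dF [ 0.7 -0.2 -1.2] M [ 0.07 -0.09 -0.01] gap 0.166 pos [-83.9   0.    0. ]
-78 False t22.2 dF [ 1.  -1.  -0.4] M [ 0.02 -0.1   0.03] gap 0.163 pos [-77.8   0.   -0. ]
-72 False t23.1 dF [ 0.8 -0.1 -0.4] M [ 0.   -0.07 -0.02] gap 0.169 pos [-71.9   0.    0. ]
-67 False t23.8 dF [ 1.  -1.  -1.1] M [ 0.1  -0.08 -0.01] gap 0.165 pos [-66.8   0.    0. ]
-62 False t24.5 dF [ 1.6 -1.5 -1.1] M [ 0.1  -0.13  0.  ] gap 0.165 pos [-61.8   0.    0. ]
-57 False t25.2 dF [-8.8  0.1 -0.4] M [0.18 1.34 0.06] gap 0.166 pos [-58.9  -0.5  -0.4]
-52 False t25.9 dF [-15.   -0.7   2.3] M [0.12 2.23 0.04] gap 0.166 pos [-55.2  -0.9  -0.5]
-47 False t26.6 dF [-14.5  -1.6   2.4] M [0.13 2.21 0.02] gap 0.168 pos [-50.3  -0.9  -0.5]
-43 False t27.2 dF [-14.6   0.1   2.7] M [ 0.12  2.2  -0.01] gap 0.167 pos [-46.3  -0.9  -0.5]
-40 False t27.7 dF [-15.1  -0.3   3.4] M [0.1  2.24 0.04] gap 0.166 pos [-43.3  -0.9  -0.5]
-38 False t28.1 dF [-16.   -0.7   3.4] M [0.1  2.23 0.07] gap 0.164 pos [-41.3  -0.9  -0.5]
```

Pushing steadily at about 15 N with little side load. The arm lags about 3 mm, so its stiffness is about 4.5 N/mm. Last part in 1 mm steps until the collar seats.

```bash
python3 - <<'E'
from h import *
from workcell import r
R,F=np.load("fit.npy"); fl=int(np.load("fl.npy")); F[2]=-1.4375; f0=np.load("f0.npy")
m=np.array([*F[:2],74])-75*ax(F[2]); a=ax(F[2])
q=list(quat(F[2],fl))
for x in np.arange(-37,-23,1.):
    hit=r.move_l(list(m+x*a),vel=6,rot=q,until_force=9)
    f=loc(F,np.mean([r.observe()["force"] for _ in range(5)],0)-f0); o=r.observe()
    print(x,hit,"t%.1f"%o["time"],"dF",np.round(f,1),"pos",np.round(loc(F,o["eef_pos"]-m),1))
    if hit or f[0]<-21.5 or np.hypot(f[1],f[2])>10: break
c=snap(r,"scene","s4"); d=snap(r,"top","t4")
A=cv2.resize(c["frame"][140:230,185:315],None,fx=6,fy=6,interpolation=cv2.INTER_CUBIC)
cv2.imwrite("pics/s4.png",A)
E
```

```text
-37.0 False t28.4 dF [-15.9   0.5   3.1] pos [-40.3  -0.9  -0.5]
-36.0 False t28.7 dF [-15.4   0.6   2.9] pos [-39.3  -0.9  -0.5]
-35.0 False t29.0 dF [-14.6   0.3   3.9] pos [-38.3  -0.9  -0.5]
-34.0 False t29.3 dF [-15.4  -0.6   3.4] pos [-37.3  -0.9  -0.5]
-33.0 False t29.6 dF [-14.3  -0.5   3.5] pos [-36.3  -0.9  -0.5]
-32.0 False t30.0 dF [-17.   -0.3   4.1] pos [-35.6  -0.9  -0.5]
-31.0 False t30.3 dF [-20.8  -0.    5.5] pos [-35.5  -1.   -0.5]
-30.0 False t30.6 dF [-25.2   0.3   6.4] pos [-35.4  -0.9  -0.5]
```

View pics/s4.png

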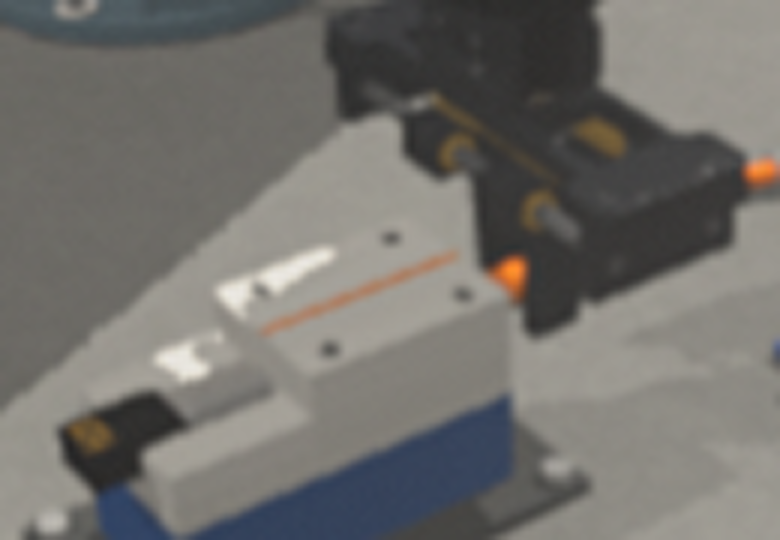

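The collar is seated: position stalled at −35.5 while force rose at the arm's own stiffness, and the picture shows the collar gone behind the entry face and the connector standing out of the nest at (120,440). Now relieve the force, open, and retreat upward.

```bash
python3 - <<'E'
from h import *
from workcell import r
R,F=np.load("fit.npy"); fl=int(np.load("fl.npy")); F[2]=-1.4375; f0=np.load("f0.npy")
m=np.array([*F[:2],74])-75*ax(F[2]); a=ax(F[2])
for x in (-32,-34.5):
    r.move_l(list(m+x*a),vel=6,rot=list(quat(F[2],fl))); o=r.observe(); print(np.round(loc(F,o["force"]-f0),1),np.round(loc(F,o["eef_pos"]-m),1))
r.ungrasp(); r.pause(.3)
p=r.observe()["eef_pos"]; r.move_l([p[0],p[1],200],vel=100)
r.move_l([p[0]-60,p[1]+170,230],vel=200); st(r)
c=snap(r,"scene","s5"); d=snap(r,"top","t5")
A=cv2.resize(c["frame"][150:230,190:290],None,fx=5,fy=5,interpolation=cv2.INTER_CUBIC)
B=cv2.resize(d["frame"][210:274,230:360],None,fx=6,fy=6,interpolation=cv2.INTER_CUBIC)
o=np.zeros((600,780,3),np.uint8); o[:384]=B; o[384:,:]=0; 
A=cv2.resize(c["frame"][185:221,218:318][:, :],None,fx=6,fy=6,interpolation=cv2.INTER_CUBIC); o[384:600,:600]=A
cv2.imwrite("pics/s5.png",o)
E
```

```text
[-16.8  -0.9   4.3] [-35.6  -0.9  -0.5]
[-6.5 -2.1  1.4] [-35.8  -0.5  -0.3]
 t35.67 p [440.8 144.2 229.8] F [-0.05  0.18  0.15] M [-0.08 -0.08  0.04] gap1.004
```

View pics/s5.png

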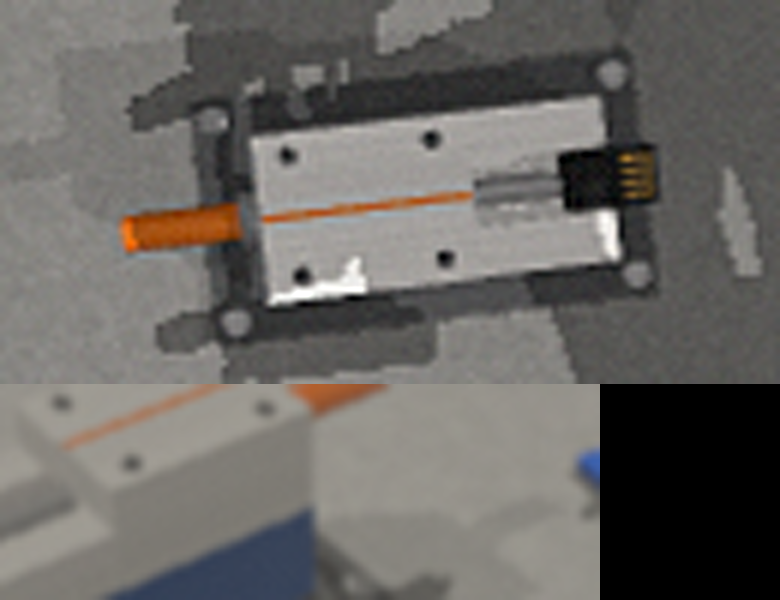

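```bash
python3 - <<'E'
from h import *
R,F=np.load("fit.npy"); F[2]=-1.4375; d=load("t5")
m=np.array([*F[:2],74])-75*ax(F[2])
for n,u,v,z in(("handle end",121,235,74),("collar/handle",239,221,74),("face top edge",258,219,97),("conn rear top",560,185,82),("conn front top",657,172,82)):
    print(n,np.round(loc(F,pix2z(d,((u+.5)/6-.5+230,(v+.5)/6-.5+210),z)-m),1))
t0,t5=load("t0")["frame"],d["frame"]
print("bystander diff",[int(cv2.absdiff(t0[y0:y1,x0:x1],t5[y0:y1,x0:x1]).max()) for x0,y0,x1,y1 in((138,108,190,175),(235,115,275,152),(320,135,345,162))])
E
```

```text
handle end [-60.    0.2   0. ]
collar/handle [-9.6  0.2  0. ]
face top edge [-1.7  0.4 23. ]
conn rear top [127.   -0.8   8. ]
conn front top [168.7  -0.2   8. ]
bystander diff [25, 18, 21]
```

Relative to the entry face seen in the same picture (−1.7), the handle's end is at −58.3 mm (−58 when home) and the collar/handle boundary at −7.9 (−8). The connector is pushed about 34 mm. All of this fits "home", so I'll hand in.

```bash
python3 -c "
from workcell import r
r.hand_in()"
```

```text
the job is handed in; nothing more can be done
```

The rod is home in the nearer fixture with the connector driven out, and I handed the job in at about 36 s of the 72 s allowed. No verdict is reported.

- **Insertion:** I gripped the larger rod by its shaft and started it about 73 mm into the bore with no measurable side load. After I let go it stayed in place, with its handle drooping about 4 mm.
- **Push:** I gripped the orange handle along the drooped axis, levelled it, and pushed at 6–9 mm/s. It took about 15 N. I stopped at about 25 N, when the arm stalled with the collar against the face, then eased off and let go.
- **Final checks:** Measured from the entry face in the same picture, the handle end is at −58.3 mm (−58 when home) and the back of the collar at −7.9 mm (−8 when home). The connector is pushed about 34 mm, and the rod lies within 0.5 mm of the bore axis. The jar, screwdriver and spare connector look unchanged against the first picture, apart from shading and noise. The gripper is open and clear of everything.
- **One disagreement:** The arm stalled about 1.5 mm short of my first estimate of home. The final picture shows the entry face shifted by about the same 1.7 mm, so I put this down to camera calibration, not a gap.

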